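Refill the spring-lift box stack

ROBOT

A 6-joint arm with a two-finger parallel gripper is mounted at the origin on the work surface. World frame = base frame: x ahead of the robot, y to its left, z up, the work surface at z = 0. Lengths are in m, angles in rad, forces in N, time in s.
With the tool pointing down it reaches from about 0.3 to 0.775 m from the base axis. Payload 14.6 kg.
Tool frame: the origin (TCP) lies on the centre line of the jaws, within the pads' length; the fingertips stand 19 mm ahead of it and the grasp point (between the pads) is the TCP; y points along the fingers, x is the direction in which the jaws open and shut, and the axes are right-handed (so a half turn about y gives the same grasp; the last joint's range is limited). The gripper opens to 94 mm and grips with 3 to 60 N. Pads are 16 mm wide; open, the fingers measure 119 mm over their backs; the gripper's body (75 mm by 177 mm) begins 78 mm behind the grasp point.
Start: joints at [-0.067, 0.3, 1.521, -0, 1.321, -0.067], TCP at [0.55, -0, 0.224] pointing down, gripper open.
Joint ranges: [-3.03, 3.03], [-0.79, 2.21], [0.23, 2.52], [-1.04, 4.18], [0, 3.07], [-2.55, 2.55]. Speed limits (rad/s): [2.22, 2.22, 2.57, 3.14, 3.14, 3.14].

INTERFACE

Orientations are given as [roll, pitch, yaw] about the fixed x, y, z axes, in that order (R = Rz(yaw) Ry(pitch) Rx(roll)).
In Python, from station import ctrl, optics gives the robot as it stands.
- The arm moves only by the tool jog_arm, never from a script. Its argument "targets" is a list of rows, each a list of 3 entries, a list of its own where there are three numbers: the finger opening in cm, from 0 to 9.4, then the shift along the tool's x, y, z in cm, then the turn about the tool's y in rad. A call has 1 to 10 rows; each row is the pose to reach, as a shift and turn from the pose commanded when the call began, along the tool's axes at that moment; what a row does not reach only later rows make up. A row lasts 1/10 s, in which the tool goes at most 50 mm and 8.59 degrees, less where a joint would pass 70% of its speed; a pose out of reach is approached as far as the arm can. A call with a gripper value outside its range is refused whole. The fingers move at their own pace and stop on an object; "grip_force" is the grip in N (left out, the last holds). Time passes only in rows, so rows that repeat a pose let the fingers close. It gives the time, the measured TCP pose, the force and the opening at its end, in the units of the state.
- ctrl.get_obs(): the state, without advancing time (a new reading comes with each control period).
- optics.camera(name): name is "scene" or "side" or "wrist"; returns a dict with "img" (420x560x3 uint8, red, green, blue), "range_z" (420x560 float32, m along the optical axis (not along the pixel's ray), 0 where there is no reading), "camera_matrix" (3x3 intrinsics, pixels), "k1" (the pictures are not rectified: a ray, as slopes to the right and down, at radius r is drawn at 1 + k1 r^2 times it, then the intrinsics apply), "world_to_cam" (4x4, takes a point from world to camera coordinates); the wrist camera has in their place "mount" (4x4, takes a point from camera to tool coordinates, whose origin is the TCP and whose axes are the tool frame's). Camera axes: x right, y up, looking along -z (the intrinsics and any distortion apply to the point x, -y, -z); pixel columns grow to the right and rows downward; lengths in m; the calibration is good to about 2 mm. A picture is of the moment at which its call begins: read the wrist's pose just before it.
- ctrl.hand_in(): hands the job in, once; it reports no verdict.
The state is a dict: "time_s": time; "qpos": joint angles; "joint_vel": joint speeds; "tau": joint torques, N m; "ee_pos": TCP position; "eef_rot": TCP orientation; "force": force on the tool from outside, world axes, zero at the start; "moment": the same for the moment, N m; "grip_width": finger opening in m.
Only numpy, scipy, OpenCV 4.12 (cv2) and the standard library are available. Lean on these libraries where they do the work, as an engineer would, in place of code of your own. Each camera call takes 0.05 s, during which the arm holds its last target. There are 200 camera calls.

TASK

Top up the spring-lift stack on the packing bench with the two loose boxes of the same kind as the one already in it, so that all three lie flat on top of each other between the guide posts. The box that stands on edge in the cardboard tray must first be laid down flat on the cutting mat and let go, then taken again across its width; the other already lies flat beyond the mat, as seen from the robot. Set each box down on the stack rather than dropping it in, and leave the other things on the bench where they are.

Things in the scene. Friction and masses are not known exactly. Their poses are not given: they have to be found in the camera images.
- well: Spring-lift stack, fixed: base plate 170 (x) by 116 (y) mm, 10 mm high, with four slotted-angle corner posts round a sprung platform. Origin at the centre of its underside, z up, x along its long side. At each short end, 68 mm from the axis along x, stands a guide rod with a coil spring, 137 mm high.
- well_c (a point): Point on the stack's vertical axis 152 mm above the bench, where the posts' straight part ends; their tips flare outwards up to 164 mm. x along the long side. Clear space between the posts: 97 mm (x) by 66 mm (y). The long sides (facing +y and -y) are open over their middle 60 mm from top to bottom: fingers holding a box across its 60 mm width pass between the posts.
- lift_top (a point): Centre of the upper face of the sprung steel platform (88 x 58 mm) that slides vertically between the posts on soft springs (110 N/m, damped). Under one box it stands about 92 mm above the bench; each further box (240 to 360 g) makes it sink 22 to 33 mm, so the top of the stack stays at nearly the same height (126 to 151 mm). Lowest height 35 mm.
- stock_c (a point): Centre of the box that already lies in the stack: plain taped cardboard, 90 mm (x) by 60 mm (y) by 34 mm (z), rigid, about 300 g. Its top face is 17 mm above this point.
- edge_c (a point): Centre of the box to load that stands on its long narrow edge in the tray: same make, 90 mm along its x, 60 mm along its y, 34 mm along its z. At the start its y axis is vertical, its z (the 34 mm thickness) is level and runs roughly along the tray's long side; its top is 30 mm above this point.
- flat_c (a point): Centre of the box to load that lies flat on the bench beyond the mat, as seen from the robot: same make, 90 mm along its x, 60 mm along its y, 34 mm along its z (vertical).
- tray: Open shelf tray of cardboard, fixed to the bench: outside 184 mm (x) by 112 mm (y) by 36 mm high, walls and floor 4 mm thick. Origin at the centre of its underside. It holds only the box on edge, with room for fingers on both sides of it along x.
- mat_c (a point): Centre of the upper face of the dark cutting mat, 200 x 200 mm and 3 mm thick, fixed on the bench between tray and stack; kept clear, the place to lay a box down and take it again. z is up.
- tape_roll: Bystander: roll of packing tape lying flat, 96 mm across, 47 mm high, origin at the centre of its underside.
- cube_box: Bystander: cubic cardboard box, 65 mm, origin at the centre of its underside.
- long_box: Bystander: long slim cardboard box, 170 x 45 x 40 mm, origin at the centre of its underside.
- label_roll: Bystander: white roll of labels standing up, 60 mm across, 50 mm high, origin at the centre of its underside.
- cutter: Bystander: flat box cutter, about 155 mm long and 18 mm high, lying on the right, origin at its underside.
- stapler: Bystander: long-arm desk stapler, 150 mm long and 62 mm high. Origin at the centre of its underside.

How it is judged:
On the way:
1. the box from the tray lies flat on the cutting mat, let go (angle between the z axis of edge_c and the z axis of mat_c, either way round below 0.12 rad and z of edge_c in the frame of mat_c below 0.025 m and x of edge_c in the frame of mat_c between -0.1 and 0.1 m and y of edge_c in the frame of mat_c between -0.1 and 0.1 m and contact force between the fingers and edge below 0.05 N), for 0.2 s.
At the end, for the whole second after the job is handed in: All three boxes lie flat (within 0.1 rad) on top of each other between the posts: the two loaded boxes within 8 mm of the stack's axis, one 34 mm and the other 68 mm (within 6 mm) above the first box, which still lies on the platform; all at rest and let go (z of stock_c in the frame of lift_top between 0.011 and 0.023 m and angle between the z axis of each of stock_c, edge_c, flat_c and the z axis of well_c, either way round below 0.1 rad and horizontal distance between each of edge_c, flat_c and well_c below 0.008 m and linear speed of each of edge, flat below 0.02 m/s and ((z of edge_c in the frame of stock_c between 0.028 and 0.04 m and z of flat_c in the frame of stock_c between 0.062 and 0.074 m) or (z of flat_c in the frame of stock_c between 0.028 and 0.04 m and z of edge_c in the frame of stock_c between 0.062 and 0.074 m))); the robot touches nothing.
It fails at once if the box from the tray is dropped into the stack (faster than 0.5 m/s there) (horizontal distance between edge_c and well_c below 0.04 m and height (world z) of edge_c below 0.2 m and linear speed of edge above 0.5 m/s).
It fails at once if the box from the bench is dropped into the stack (faster than 0.5 m/s there) (horizontal distance between flat_c and well_c below 0.04 m and height (world z) of flat_c below 0.2 m and linear speed of flat above 0.5 m/s).
It fails at once if a bystander is shifted by more than 30 mm (distance of any of tape_roll, cube_box, long_box, label_roll, cutter, stapler from where it was at the start of the episode above 0.03 m).
It also fails if it takes over 64 s, if anything falls off the work surface, if the arm or the gripper's body presses on something with over 40 N, if the wrist force passes 120 N, or if a joint passes its speed limit or range.

## Working session

There is one attempt and no reset: what is moved stays moved. The work goes in short steps, Python scripts to look and compute and a tool call to move; the robot and the scene stay as the last step left them, time stands still between calls to the robot, and variables do not carry over. Pictures are saved under pics/ and viewed, about 8 in all and at most 12, crops included, and the job is handed in when it is done.

Besides the shell and the picture viewer there is one more tool, called in YAML: its name, and indented under it one key for each argument. jog_arm: Moves the arm, as the interface text tells. Its arguments: {"type":"object","properties":{"targets":{"type":"array","items":{"type":"array"}},"grip_force":{"type":"number"}},"required":["targets"]}

```bash
mkdir -p pics; cat > h.py <<'E'
import numpy as np, cv2
from scipy.spatial.transform import Rotation as R
from station import ctrl, optics
def tool(o=None):
    o=o or ctrl.get_obs(); T=np.eye(4); T[:3,:3]=R.from_euler('xyz',o['eef_rot']).as_matrix(); T[:3,3]=o['ee_pos']; return T
def grab(name):
    T=tool(); c=optics.camera(name)
    c['c2w']=T@np.array(c['mount']) if 'mount' in c else np.linalg.inv(np.array(c['world_to_cam']))
    return c
def rays(c,uv):
    uv=np.asarray(uv,float).reshape(-1,1,2); K=np.array(c['camera_matrix'],float)
    p=cv2.undistortPoints(uv,K,np.array([c['k1'],0,0,0.]))[:,0]
    return np.c_[p[:,0],-p[:,1],-np.ones(len(p))]
def onplane(c,uv,z):
    d=rays(c,uv)@c['c2w'][:3,:3].T; o=c['c2w'][:3,3]
    return o+d*((z-o[2])/d[:,2])[:,None]
def cloud(c):
    h,w=c['range_z'].shape; u,v=np.meshgrid(np.arange(w),np.arange(h))
    r=rays(c,np.c_[u.ravel(),v.ravel()])*c['range_z'].reshape(-1,1)
    return (r@c['c2w'][:3,:3].T+c['c2w'][:3,3]).reshape(h,w,3)
def save(c,n): cv2.imwrite('pics/'+n,c['img'][:,:,::-1])
E
python3 - <<'E'
from h import *
o=ctrl.get_obs(); print(o)
for n in('scene','side'):
    c=grab(n); save(c,n+'0.png'); np.savez(n+'0.npz',img=c['img'],P=cloud(c),rz=c['range_z']); print(n,c['c2w'][:3,3])
E
```

```text
{'time_s': 0.0, 'qpos': array([-6.65913791e-02,  3.00433659e-01,  1.52157745e+00, -2.29227852e-05,
        1.32068385e+00, -6.66329518e-02]), 'joint_vel': array([-7.73112591e-04, -7.33233126e-04, -1.46539507e-03, -1.07075139e-05,
        2.36271608e-05,  5.41685808e-04]), 'tau': array([-1.53750298e-03, -5.31805658e+01, -3.52735734e+01,  7.07558286e-02,
        2.43994006e-02, -4.79655944e-05]), 'ee_pos': array([5.49763852e-01, 1.19556457e-05, 2.23908390e-01]), 'eef_rot': array([-1.57074509e+00,  1.10133041e-03,  4.72867907e-05]), 'force': array([ 0.9088725 ,  0.78484986, -0.40392332]), 'moment': array([0.02604756, 0.02961885, 0.05808976]), 'grip_width': 0.09389945307221559}
scene [ 0.90767086 -0.5649092   1.15091781]
side [ 0.45432844 -0.71027628  0.86608186]
```

View pics/scene0.png

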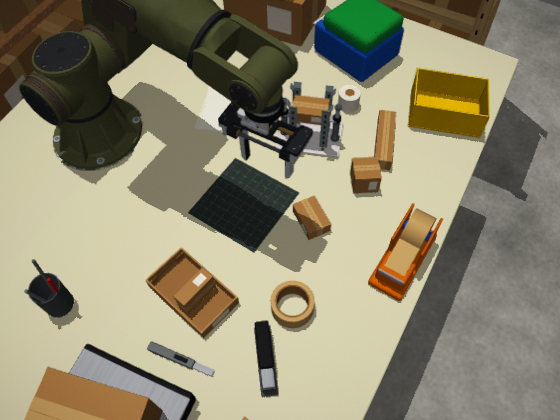

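View pics/side0.png

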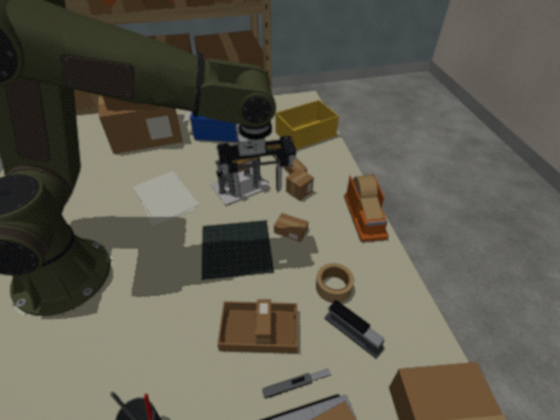

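Scene view: the tray is at (192,292) with the edge box at (197,287). The mat is at (244,203), the flat box at (312,217), and the stack at about (312,115), partly hidden by the gripper. The side view agrees. Next I measure by height masks in the depth cloud.

```bash
python3 - <<'E'
from h import *
def rep(n,P,img,box,zl,zh,brown=True):
    m=np.zeros(P.shape[:2],bool); x0,y0,x1,y1=box; m[y0:y1,x0:x1]=1
    m&=(P[...,2]>zl)&(P[...,2]<zh)
    k,l,s,_=cv2.connectedComponentsWithStats(m.astype(np.uint8))
    if k<2: print(n,'none');return
    m=l==1+s[1:,4].argmax(); q=P[m]
    r=cv2.minAreaRect((q[:,:2]*1000).astype(np.float32))
    print(n,'N',m.sum(),'z',np.median(q[:,2]).round(4),'rect mm/deg',np.round(r[0],1),np.round(r[1],1),round(r[2],1))
for nm,B in(('scene',dict(tray=(135,235,250,345),edge=(165,260,225,320),flat=(285,185,340,245),stock=(285,85,335,125),cube=(345,150,385,195))),('side',dict(tray=(210,290,305,360),edge=(250,290,280,350),flat=(265,205,315,245)))):
    d=np.load(nm+'0.npz'); P=d['P']; img=d['img']
    print(nm,'bench z',np.median(P[300:330,100:130,2]),(d['rz']==0).mean())
    rep('tray rim',P,img,B['tray'],.029,.042); rep('edge',P,img,B['edge'],.052,.072); rep('flat',P,img,B['flat'],.027,.045)
    if 'stock' in B: rep('stock',P,img,B['stock'],.115,.14);rep('cube',P,img,B['cube'],.055,.075)
    hsv=cv2.cvtColor(img,cv2.COLOR_RGB2HSV); mm=(img.max(2)<60)
    a=(slice(150,255),slice(180,305)) if nm=='scene' else (slice(215,280),slice(195,275))
    q=P[a][mm[a]&(abs(P[a][...,2])<.012)]; r=cv2.minAreaRect((q[:,:2]*1000).astype(np.float32)); print('mat',r,np.median(q[:,2]))
E
```

```text
scene bench z 0.002032543633939232 0.003949829931972789
tray rim N 753 z 0.0372 rect mm/deg [ 498.4 -266.8] [112.6 187.9] 76.6
edge N 681 z 0.0657 rect mm/deg [ 510.6 -267.2] [89.6 37.2] 78.5
flat N 891 z 0.0369 rect mm/deg [647.2  32.6] [62.  93.3] 53.9
stock N 820 z 0.1313 rect mm/deg [523.7 260.4] [99.1 75.5] 19.4
cube N 670 z 0.0682 rect mm/deg [712.7 196.7] [67.7 68.8] 31.9
mat ((500.8998718261719, -4.566596984863281), (200.9400634765625, 251.7286834716797), 85.30137634277344) 0.00589006211883758
side bench z -0.0006401780365302145 0.004226190476190476
tray rim N 566 z 0.0352 rect mm/deg [ 499.4 -267.7] [114.9 184.7] 76.6
edge N 579 z 0.0637 rect mm/deg [ 511.4 -269.5] [89.5 36.3] 78.5
flat N 487 z 0.033 rect mm/deg [649.1  29.4] [65.1 90.2] 52.6
mat ((476.4193115234375, -3.7671356201171875), (199.2990264892578, 199.87098693847656), 85.79443359375) 0.0020761670439047863
```

Both cameras agree to about 2 mm:
- **Edge box:** (511,-268), thickness along -11.5°.
- **Mat:** (476,-4).
- **Flat box:** (648,31), width along 53.5°.

The tool can only yaw, so I will stand the box on edge on the mat, let go, and tip it over with the closed fingers. First I move over the tray.

jog_arm:
  targets:
    - [9.4,[-3.9,6,-26.8],0.2]
    - [9.4,[-3.9,6,-26.8],0.2]
    - [9.4,[-3.9,6,-26.8],0.2]
    - [9.4,[-3.9,6,-26.8],0.2]
    - [9.4,[-3.9,6,-26.8],0.2]
    - [9.4,[-3.9,6,-26.8],0.2]
    - [9.4,[-3.9,6,-26.8],0.2]
    - [9.4,[-3.9,6,-26.8],0.2]
    - [9.4,[-3.9,6,-26.8],0.2]
  grip_force: 20

```text
time_s: 1.0
ee_pos: [0.5113, -0.267, 0.1646]
eef_rot: [-1.571, -0.0, -0.199]
force: [1.1, -0.3, -0.3]
grip_width: 0.0942
```

```bash
python3 - <<'E'
from h import *
o=ctrl.get_obs(); print(o['time_s'],o['ee_pos'].round(4),o['eef_rot'].round(4),o['qpos'].round(3))
c=grab('scene'); s=grab('side'); 
np.savez('scene1.npz',img=c['img'],P=cloud(c)); np.savez('side1.npz',img=s['img'],P=cloud(s))
a=cv2.resize(c['img'][70:160,265:385],None,fx=4,fy=4,interpolation=cv2.INTER_CUBIC)
b=cv2.resize(s['img'][130:220,180:300],None,fx=4,fy=4,interpolation=cv2.INTER_CUBIC)[:360]
cv2.imwrite('pics/st1.png',cv2.resize(np.hstack([a,b]),(800,300))[:,:,::-1])
for n,k,bx in(('scene',c,(270,60,345,160)),('side',s,(190,120,290,215))):
    P=cloud(k); m=np.zeros(P.shape[:2],bool); m[bx[1]:bx[3],bx[0]:bx[2]]=1
    for zl,zh in((.12,.14),(.15,.17),(.006,.016)):
        q=P[m&(P[...,2]>zl)&(P[...,2]<zh)&(np.hypot(P[...,0]-.524,P[...,1]-.26)<.12)]
        if len(q)>3: print(n,zl,len(q),np.median(q[:,2]).round(4),cv2.minAreaRect((q[:,:2]*1000).astype(np.float32)))
E
```

```text
1.0 [ 0.5113 -0.267   0.1646] [-1.5707e+00 -1.0000e-04 -1.9900e-01] [-0.545  0.413  1.512  0.     1.217 -0.346]
scene 0.12 820 0.1318 ((524.1614990234375, 260.44384765625), (151.53367614746094, 76.32061767578125), 20.206396102905273)
scene 0.15 247 0.1613 ((523.953125, 260.7076110839844), (113.08739471435547, 87.56739807128906), 18.374412536621094)
scene 0.006 1297 0.0128 ((511.8360290527344, 272.023681640625), (201.2172393798828, 186.55506896972656), 26.977848052978516)
side 0.12 197 0.128 ((556.4932250976562, 272.9786376953125), (60.42380142211914, 82.1504135131836), 58.13241958618164)
side 0.15 96 0.1571 ((534.43408203125, 284.6925964355469), (70.31135559082031, 129.43270874023438), 64.51678466796875)
side 0.006 155 0.0092 ((480.36053466796875, 221.26107788085938), (38.82829666137695, 81.99444580078125), 44.43996047973633)
```

The stack is at about (524,260) with its long axis at 18–20°. The wrist camera will refine that later. Now I grasp the edge box.

jog_arm:
  targets:
    - [9.4,[0,4,0],0]
    - [9.4,[0,8,0],0]
    - [9.4,[0,11,0],0]
    - [9.4,[0,12.4,0],0]
    - [9.4,[0,12.4,0],0]
    - [3,[0,12.4,0],0]
    - [3,[0,12.4,0],0]
    - [3,[0,12.4,0],0]
    - [3,[0,12.4,0],0]
    - [3,[0,12.4,0],0]

```text
time_s: 2.1
ee_pos: [0.5111, -0.2681, 0.0409]
eef_rot: [-1.571, -0.001, -0.2]
force: [-0.7, 0.5, -0.1]
grip_width: 0.0575
```

jog_arm:
  targets:
    - [3,[0,0,0],0]
    - [3,[0,0,0],0]
    - [3,[0,-2,0],0]
    - [3,[0,-5,0],0]
    - [3,[0,-9,0],0]
    - [3,[0,-12,0],0]
    - [3,[0,-12,0],0]

```text
time_s: 2.8
ee_pos: [0.5122, -0.2687, 0.1643]
eef_rot: [-1.573, -0.006, -0.2]
force: [1.0, -0.4, -2.5]
grip_width: 0.0338
```

Grasped at 33.8 mm opening. Now I carry it to the robot side of the mat centre.

jog_arm:
  targets:
    - [3,[-2,0,4],-0.05]
    - [3,[-4,0,8.5],-0.1]
    - [3,[-6,0,13],-0.13]
    - [3,[-8,0,17.5],-0.13]
    - [3,[-9.8,0,21.5],-0.13]
    - [3,[-11.1,0,24.8],-0.13]
    - [3,[-11.1,4,24.8],-0.13]
    - [3,[-11.1,8,24.8],-0.13]
    - [3,[-11.1,11,24.8],-0.13]
    - [3,[-11.1,11.5,24.8],-0.13]

```text
time_s: 3.8
ee_pos: [0.4497, -0.0026, 0.0428]
eef_rot: [-1.571, 0.005, -0.07]
force: [-16.5, 0.9, 33.5]
grip_width: 0.0342
```

```bash
python3 - <<'E'
from h import *
o=ctrl.get_obs(); print(o['ee_pos'],o['eef_rot'],o['force'])
s=grab('side');P=cloud(s);q=P[180:300,180:300].reshape(-1,3)
c=grab('scene')
a=cv2.resize(c['img'][150:270,170:330],None,fx=2.5,fy=2.5); b=cv2.resize(s['img'][180:300,160:320],None,fx=2.5,fy=2.5)
cv2.imwrite('pics/m1.png',np.hstack([a,b])[:,:,::-1])
E
```

```text
[ 0.4497291  -0.0026135   0.04282564] [-1.57069179  0.00493275 -0.06968827] [-16.54999929   0.85965442  33.50069716]
```

View pics/m1.png

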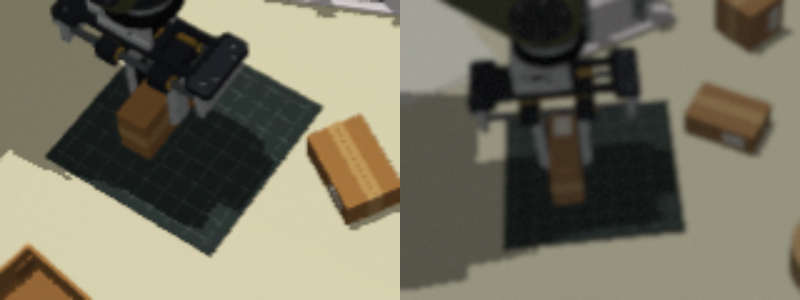

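The box is on the mat, on edge, pressing with 33 N. It shows at (150,115) in the left half of the picture. I ease up 3 mm, let go and rise clear.

jog_arm:
  targets:
    - [3,[0,-0.2,0],0]
    - [3,[0,-0.2,0],0]
    - [9.4,[0,-0.2,0],0]
    - [9.4,[0,-0.2,0],0]
    - [9.4,[0,-0.2,0],0]
    - [9.4,[0,-0.2,0],0]
    - [9.4,[0,-0.2,0],0]
    - [9.4,[0,-0.2,0],0]
    - [9.4,[0,-4,0],0]
    - [9.4,[0,-8,0],0]

```text
time_s: 4.9
ee_pos: [0.4507, -0.0028, 0.1257]
eef_rot: [-1.571, 0.003, -0.07]
force: [0.2, -0.0, -0.1]
grip_width: 0.0927
```

jog_arm:
  targets:
    - [0,[-2.5,-1,0],0]
    - [0,[-5,-1,0],0]
    - [0,[-5.5,-1,0],0]
    - [0,[-5.5,-1,0],0]
    - [0,[-5.5,-1,0],0]
    - [0,[-5.5,-1,0],0]
    - [0,[-5.5,-1,0],0]
    - [0,[-5.5,-1,0],0]
    - [0,[-5.5,-1,0],0]
    - [0,[-5.5,-1,0],0]

```text
time_s: 5.9
ee_pos: [0.3966, 0.001, 0.1354]
eef_rot: [-1.571, 0.0, -0.07]
force: [-0.1, 0.1, -0.4]
grip_width: 0.0172
```

```bash
python3 - <<'E'
from h import *
for n in('side','scene'):
    s=grab(n);P=cloud(s)
    m=(P[...,2]>.05)&(P[...,2]<.072)&(P[...,0]>.38)&(P[...,0]<.58)&(abs(P[...,1])<.1)
    k,l,st,_=cv2.connectedComponentsWithStats(m.astype(np.uint8)); q=P[l==1+st[1:,4].argmax()]
    print(n,len(q),np.median(q[:,2]),cv2.minAreaRect((q[:,:2]*1000).astype(np.float32)))
E
```

```text
side 333 0.06179192012849666 ((449.8359680175781, -5.002468109130859), (92.40843963623047, 33.96201705932617), 86.12866973876953)
scene 551 0.06537258186945416 ((451.470947265625, -2.5851783752441406), (92.41799926757812, 37.07463455200195), 86.49951934814453)
```

The box stands free at (451,-4). Now I tip it over toward +x with the closed fingers.

jog_arm:
  targets:
    - [0,[0,4,0],0]
    - [0,[0,7.3,0],0]
    - [0,[1,7.3,0],0]
    - [0,[2,7.3,0],0]
    - [0,[3,7.3,0],0]
    - [0,[4,7.3,0],0]
    - [0,[5,7.3,0],0]
    - [0,[6,7.3,0],0]
    - [0,[7,7.3,0],0]
    - [0,[7,7.3,0],0]

```text
time_s: 7.0
ee_pos: [0.4675, -0.004, 0.0625]
eef_rot: [-1.571, -0.0, -0.07]
force: [-0.3, -0.1, 1.0]
grip_width: 0.0007
```

```bash
python3 - <<'E'
from h import *
for n in('side','scene'):
    s=grab(n);P=cloud(s)
    a=s['img'][150:270,170:330] if n=='scene' else s['img'][180:300,160:320]
    cv2.imwrite(f'pics/t_{n}.png',cv2.resize(a,None,fx=2.5,fy=2.5)[:,:,::-1])
cv2.imwrite('pics/t.png',np.hstack([cv2.imread('pics/t_side.png'),cv2.imread('pics/t_scene.png')]))
E
```

```text
(no output)
```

View pics/t.png

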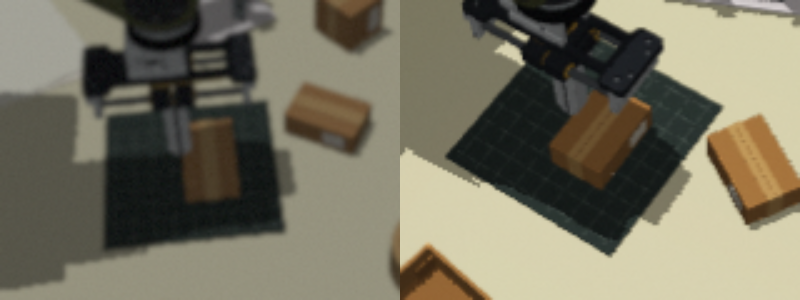

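The box lies flat on the mat, let go; it is at (210,160) in the left half. I rise and open, with the tool above the box, and measure.

jog_arm:
  targets:
    - [0,[0,-3,0],0]
    - [9.4,[0,-7,0],0]
    - [9.4,[2,-11,0],0]
    - [9.4,[3,-12,0],0]
    - [9.4,[3,-12,0],0]
    - [9.4,[3,-12,0],0]
    - [9.4,[3,-12,0],0]

```text
time_s: 7.8
ee_pos: [0.4953, -0.0059, 0.1811]
eef_rot: [-1.571, 0.002, -0.07]
force: [-0.2, -0.0, 0.2]
grip_width: 0.0452
```

```bash
python3 - <<'E'
from h import *
for n in('side','scene','wrist'):
    s=grab(n);P=cloud(s)
    if n=='wrist': save(s,'w1.png'); print(np.array(s['mount']).round(3))
    m=(P[...,2]>.028)&(P[...,2]<.046)&(P[...,0]>.38)&(P[...,0]<.59)&(abs(P[...,1])<.1)
    k,l,st,_=cv2.connectedComponentsWithStats(m.astype(np.uint8)); q=P[l==1+st[1:,4].argmax()]
    print(n,len(q),np.median(q[:,2]),cv2.minAreaRect((q[:,:2]*1000).astype(np.float32)))
E
```

```text
side 567 0.03592547992416972 ((498.94549560546875, -7.340484619140625), (93.98335266113281, 62.62650680541992), 85.7228775024414)
scene 871 0.03947240737196722 ((498.75, -5.240207672119141), (93.4760513305664, 62.390403747558594), 85.89959716796875)
[[ 1.    -0.    -0.001 -0.   ]
 [-0.001  0.239 -0.971 -0.16 ]
 [ 0.     0.971  0.239  0.069]
 [ 0.     0.     0.     1.   ]]
wrist 6602 0.03687002631249772 ((498.4571533203125, -6.067283630371094), (91.13983154296875, 60.24152374267578), 86.08126068115234)
```

The box is at (498.7,-6.2), width along -4°, top at 37 mm, and all three views agree. Before taking it I look at the stack with the empty wrist camera, already turned to the loading yaw.

jog_arm:
  targets:
    - [9.4,[0,-4,0],0.15]
    - [9.4,[0,-8,3],0.3]
    - [9.4,[1,-8,7.5],0.45]
    - [9.4,[1,-8,12],0.6]
    - [9.4,[1,-8,16.5],0.75]
    - [9.4,[1,-8,21],0.9]
    - [9.4,[1,-8,25],1.05]
    - [9.4,[1,-8,26.7],1.17]
    - [9.4,[1,-8,26.7],1.17]
    - [9.4,[1,-8,26.7],1.17]

```text
time_s: 8.95
ee_pos: [0.5248, 0.2593, 0.2619]
eef_rot: [-1.572, -0.0, -1.237]
force: [-0.2, -0.0, -0.7]
grip_width: 0.0939
```

```bash
python3 - <<'E'
from h import *
o=ctrl.get_obs(); print(o['ee_pos'],o['eef_rot'],o['qpos'].round(2))
s=grab('wrist');P=cloud(s);save(s,'w2.png'); np.savez('w2.npz',P=P,img=s['img'],c2w=s['c2w'])
near=np.hypot(P[...,0]-.524,P[...,1]-.26)<.11
for zl,zh in((.12,.14),(.148,.157),(.157,.172),(.006,.016)):
    q=P[near&(P[...,2]>zl)&(P[...,2]<zh)]
    if len(q)>3: print(zl,len(q),np.median(q[:,2]).round(4),cv2.minAreaRect((q[:,:2]*1000).astype(np.float32)))
E
```

```text
[0.52480539 0.25925119 0.26189092] [-1.57179156e+00 -2.38867005e-04 -1.23664918e+00] [ 0.4   0.36  1.36 -0.    1.43  1.63]
0.12 8219 0.1288 ((524.5035400390625, 259.1194763183594), (152.91477966308594, 70.87538146972656), 17.622278213500977)
0.148 933 0.1542 ((524.46240234375, 259.77825927734375), (104.67296600341797, 76.83100891113281), 19.67354965209961)
0.157 1698 0.1618 ((524.1409912109375, 259.9148254394531), (114.91718292236328, 85.56595611572266), 19.23642349243164)
0.006 4382 0.0098 ((525.2387084960938, 260.47406005859375), (168.96884155273438, 116.83369445800781), 19.0504150390625)
```

View pics/w2.png

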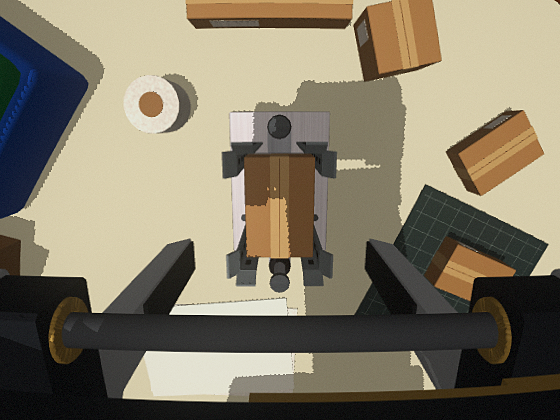

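The wrist view shows the stack upright and centred at about (279,200), with the stock box inside between the posts. Its centre is (524.4,260.1) with the long axis at 19.2°, and the stock top is at about 128 mm. Now back to take the box on the mat across its width.

jog_arm:
  targets:
    - [9.4,[3.5,0,-1.6],-0.15]
    - [9.4,[7.5,0,-3.4],-0.3]
    - [9.4,[11.5,0,-5.3],-0.45]
    - [9.4,[15.5,0,-7.2],-0.6]
    - [9.4,[19.5,2,-9],-0.75]
    - [9.4,[23.5,6,-10.8],-0.9]
    - [9.4,[24.2,10,-11.2],-1.05]
    - [9.4,[24.2,14,-11.2],-1.167]
    - [9.4,[24.2,16,-11.2],-1.167]
    - [9.4,[24.2,16,-11.2],-1.167]

```text
time_s: 10.0
ee_pos: [0.4959, -0.0067, 0.1002]
eef_rot: [-1.571, 0.005, -0.073]
force: [-0.5, -1.0, 0.7]
grip_width: 0.0938
```

```bash
python3 - <<'E'
from h import *
T=tool(); print(ctrl.get_obs()['eef_rot'],T[:3,3],(T[:3,:3].T@(np.array([.4987,-.0062,.0262])-T[:3,3])*100).round(2))
E
```

```text
[-1.57078455  0.00458107 -0.07262472] [ 0.4959368  -0.00671781  0.10022126] [0.31 7.4  0.07]
```

jog_arm:
  targets:
    - [9.4,[0.2,4,0],0]
    - [9.4,[0.2,6.5,0],0]
    - [9.4,[0.2,7.4,0],0]
    - [9.4,[0.2,7.4,0],0]
    - [5,[0.2,7.4,0],0]
    - [5,[0.2,7.4,0],0]
    - [5,[0.2,7.4,0],0]
    - [5,[0.2,7.4,0],0]
    - [5,[0.2,7.4,0],0]
    - [5,[0.2,7.4,0],0]
  grip_force: 20

```text
time_s: 11.0
ee_pos: [0.4997, -0.0058, 0.0288]
eef_rot: [-1.571, 0.0, -0.073]
force: [-3.4, 1.0, 6.9]
grip_width: 0.06
```

jog_arm:
  targets:
    - [5,[0,0,0],0]
    - [5,[0,0,0],0]
    - [5,[0,-2,0],0]
    - [5,[0,-6,0],0]
    - [5,[0,-11,0],0]
    - [5,[0,-16,0],0]
    - [5,[0,-21,0],0]
    - [5,[0,-23.5,0],0]
    - [5,[0,-23.5,0],0]

```text
time_s: 11.9
ee_pos: [0.5006, -0.0058, 0.2666]
eef_rot: [-1.571, -0.006, -0.073]
force: [1.1, -0.7, -3.8]
grip_width: 0.0596
```

```bash
python3 - <<'E'
from h import *
T=tool(); o=ctrl.get_obs();print(o['eef_rot'],T[:3,3],o['grip_width'],o['force'],(T[:3,:3].T@(np.array([.5244,.2601,.26])-T[:3,3])*100).round(2))
E
```

```text
[-1.57083018 -0.00581169 -0.07287081] [ 0.50057889 -0.00582226  0.26661169] 0.05961603843014888 [ 1.08051295 -0.70269233 -3.80336723] [ 0.44  0.66 26.7 ]
```

jog_arm:
  targets:
    - [5,[0,0,3],0.15]
    - [5,[0.4,0,7],0.3]
    - [5,[0.4,0,11],0.45]
    - [5,[0.4,0,15],0.6]
    - [5,[0.4,0,19],0.75]
    - [5,[0.4,0,23],0.9]
    - [5,[0.4,0,25.5],1.05]
    - [5,[0.4,0,26.7],1.163]
    - [5,[0.4,0,26.7],1.163]
    - [5,[0.4,0,26.7],1.163]

```text
time_s: 12.9
ee_pos: [0.5228, 0.2597, 0.2617]
eef_rot: [-1.573, -0.0, -1.232]
force: [0.0, -0.1, -3.0]
grip_width: 0.0598
```

```bash
cat > chk.py <<'E'
from h import *
o=ctrl.get_obs();T=tool(o);print(o['eef_rot'],T[:3,3],o['grip_width'],o['force'],'to stack',(T[:3,:3].T@(np.array([.5244,.2601,.20])-T[:3,3])*100).round(2))
for n in('scene','side','wrist'):
    s=grab(n);P=cloud(s); zt=T[2,3]+.0075
    m=(P[...,2]>zt-.006)&(P[...,2]<zt+.016)&(np.hypot(P[...,0]-.5244,P[...,1]-.26)<.06)
    im=s['img'].astype(int); m&=(im[...,0]-im[...,2]>30)
    q=P[m]
    if len(q)>20: print(n,len(q),np.median(q[:,2]).round(4),cv2.minAreaRect((q[:,:2]*1000).astype(np.float32)))
save(s,'w_%d.png'%int(o['time_s']*10))
E
python3 chk.py; ls pics
```

```text
[-1.57341598e+00 -2.98893929e-04 -1.23173910e+00] [0.52279929 0.25969143 0.26166673] 0.05984945029926153 [ 0.00715919 -0.13591074 -3.01662849] to stack [0.01 6.17 0.18]
scene 354 0.2729 ((525.6713256835938, 250.62606811523438), (94.70304870605469, 60.38292694091797), 31.08111000061035)
side 181 0.2707 ((519.3197631835938, 257.9087829589844), (84.32373809814453, 60.046512603759766), 19.990751266479492)
wrist 17795 0.2707 ((521.7842407226562, 259.20086669921875), (91.7359619140625, 60.53812789916992), 19.282163619995117)
m1.png
scene0.png
side0.png
st1.png
t.png
t_scene.png
t_side.png
w1.png
w2.png
w_129.png
```

The wrist view puts the held box at (521.8,259.2), yaw 19.3°. It needs a 2.7 mm shift along tool z. I lower it into the post mouth.

jog_arm:
  targets:
    - [5,[0,0,0.27],0]
    - [5,[0,3,0.27],0]
    - [5,[0,5,0.27],0]
    - [5,[0,6.5,0.27],0]
    - [5,[0,7.5,0.27],0]
    - [5,[0,8,0.27],0]
    - [5,[0,8.5,0.27],0]
    - [5,[0,9,0.27],0]
    - [5,[0,9,0.27],0]

```text
time_s: 13.95
ee_pos: [0.5256, 0.261, 0.1731]
eef_rot: [-1.571, -0.0, -1.236]
force: [-1.0, 0.2, -3.5]
grip_width: 0.0602
```

```bash
python3 chk.py
```

```text
[-1.57121407e+00 -2.71210241e-05 -1.23586603e+00] [0.52559344 0.26102646 0.17313955] 0.060164634184166454 [-1.01702221  0.22433857 -3.47763039] to stack [ 0.05 -2.69 -0.14]
scene 275 0.1835 ((524.8307495117188, 259.2163391113281), (88.65347290039062, 63.55198669433594), 19.858840942382812)
side 182 0.1803 ((522.8364868164062, 259.2752990722656), (84.97515106201172, 63.442474365234375), 20.898523330688477)
wrist 17760 0.1818 ((524.5206298828125, 260.8550720214844), (91.80992889404297, 60.19463348388672), 19.49683952331543)
```

Centred within 1 mm, and the bottom is already between the posts without side force. I lower onto the stack and press it down slowly.

jog_arm:
  targets:
    - [5,[0.05,0.5,-0.05],0]
    - [5,[0.05,1,-0.05],0]
    - [5,[0.05,1.5,-0.05],0]
    - [5,[0.05,2,-0.05],0]
    - [5,[0.05,2.5,-0.05],0]
    - [5,[0.05,3,-0.05],0]
    - [5,[0.05,3.4,-0.05],0]
    - [5,[0.05,3.8,-0.05],0]
    - [5,[0.05,4.2,-0.05],0]
    - [5,[0.05,4.2,-0.05],0]

```text
time_s: 15.1
ee_pos: [0.5253, 0.2604, 0.131]
eef_rot: [-1.571, -0.0, -1.236]
force: [-1.7, -0.6, -0.6]
grip_width: 0.0597
```

jog_arm:
  targets:
    - [5,[0,0,0],0]
    - [5,[0,0.2,0],0]
    - [5,[0,0.2,0],0]

```text
time_s: 15.4
ee_pos: [0.5255, 0.2605, 0.1294]
eef_rot: [-1.57, 0.0, -1.236]
force: [-0.0, 0.4, -1.1]
grip_width: 0.0604
```

jog_arm:
  targets:
    - [5,[0,0.3,0],0]
    - [5,[0,0.6,0],0]
    - [5,[0,0.6,0],0]
    - [8,[0,0.6,0],0]
    - [8,[0,0.6,0],0]
    - [8,[0,0.6,0],0]
    - [8,[0,0.6,0],0]
    - [8,[0,0.6,0],0]
    - [8,[0,-1,0],0]
    - [8,[0,-3,0],0]

```text
time_s: 16.4
ee_pos: [0.525, 0.2603, 0.1592]
eef_rot: [-1.573, -0.0, -1.236]
force: [-0.2, -0.2, 0.5]
grip_width: 0.0802
```

jog_arm:
  targets:
    - [9.4,[0,-4,0],0]
    - [9.4,[0,-8,0],0]
    - [9.4,[0,-10,0],0]
    - [9.4,[0,-10,0],0]

```text
time_s: 16.8
ee_pos: [0.5261, 0.2608, 0.2626]
eef_rot: [-1.565, 0.0, -1.236]
force: [-1.0, 0.6, -0.1]
grip_width: 0.0938
```

```bash
cat > st.py <<'E'
from h import *
o=ctrl.get_obs();T=tool(o);print(o['eef_rot'],T[:3,3],o['grip_width'],o['force'],o['time_s'])
s=grab('wrist');P=cloud(s);save(s,'w_%d.png'%int(o['time_s']*10))
near=np.hypot(P[...,0]-.5244,P[...,1]-.26)<.058; im=s['img'].astype(int); br=(im[...,0]-im[...,2]>30)
q=P[near&br&(P[...,2]>.115)&(P[...,2]<.16)]
a=np.linalg.lstsq(np.c_[q[:,:2]-q[:,:2].mean(0),np.ones(len(q))],q[:,2],rcond=None)[0]
print(len(q),np.median(q[:,2]),cv2.minAreaRect((q[:,:2]*1000).astype(np.float32)),'slope',a)
E
python3 st.py
```

```text
[-1.56548264e+00  3.39011177e-04 -1.23596263e+00] [0.52613228 0.26078303 0.26261776] 0.09381518494682214 [-1.03328968  0.60646758 -0.11362559] 16.8
7340 0.13627528094457805 ((520.8507690429688, 264.2586364746094), (95.85742950439453, 69.1799545288086), 19.108430862426758) slope [-0.00848167 -0.00303513  0.13611049]
```

The first loaded box sits flat, top at 136 mm, slope under 0.01. Next, the flat box.

jog_arm:
  targets:
    - [9.4,[4,0,0.6],0.12]
    - [9.4,[8,0,1.2],0.24]
    - [9.4,[12,0,1.8],0.36]
    - [9.4,[16,0,2.5],0.48]
    - [9.4,[20,0,3.1],0.6]
    - [9.4,[24,2,3.7],0.72]
    - [9.4,[25.7,5,4],0.85]
    - [9.4,[25.7,8,4],0.97]
    - [9.4,[25.7,10,4],0.97]
    - [9.4,[25.7,10,4],0.97]

```text
time_s: 17.85
ee_pos: [0.6457, 0.0307, 0.1545]
eef_rot: [-1.577, -0.005, -2.206]
force: [-0.7, 0.3, -0.6]
grip_width: 0.0941
```

```bash
python3 - <<'E'
from h import *
o=ctrl.get_obs();T=tool(o);print(o['eef_rot'],T[:3,3],o['qpos'].round(2))
s=grab('wrist');P=cloud(s)
q=P[(np.hypot(P[...,0]-.648,P[...,1]-.031)<.075)&(P[...,2]>.026)&(P[...,2]<.042)]
r=cv2.minAreaRect((q[:,:2]*1000).astype(np.float32));print(len(q),np.median(q[:,2]),r)
print((T[:3,:3].T@(np.array([r[0][0]/1e3,r[0][1]/1e3,.023])-T[:3,3])*100).round(2))
E
```

```text
[-1.57709464 -0.00456182 -2.20611611] [0.64574681 0.03067579 0.15447279] [-0.01  0.58  1.29 -0.    1.28  2.2 ]
7638 0.03385633154364892 ((647.4244384765625, 31.62270736694336), (60.27822494506836, 90.59452819824219), 53.84483337402344)
[-0.24 13.15  0.16]
```

jog_arm:
  targets:
    - [9.4,[-0.2,4,0.1],0]
    - [9.4,[-0.2,8,0.1],0]
    - [9.4,[-0.2,11.5,0.1],0]
    - [9.4,[-0.2,13,0.1],0]
    - [9.4,[-0.2,13,0.1],0]
    - [5,[-0.2,13,0.1],0]
    - [5,[-0.2,13,0.1],0]
    - [5,[-0.2,13,0.1],0]
    - [5,[-0.2,13,0.1],0]
    - [5,[-0.2,13,0.1],0]

```text
time_s: 18.9
ee_pos: [0.6498, 0.0317, 0.0302]
eef_rot: [-1.57, 0.0, -2.206]
force: [-2.3, -1.0, 4.6]
grip_width: 0.0599
```

jog_arm:
  targets:
    - [5,[0,0,0],0]
    - [5,[0,0,0],0]
    - [5,[0,-2,0],0]
    - [5,[0,-6,0],0]
    - [5,[0,-11,0],0]
    - [5,[0,-16,0],0]
    - [5,[0,-21,0],0]
    - [5,[0,-24.5,0],0]
    - [5,[0,-24.5,0],0]
    - [5,[0,-24.5,0],0]

```text
time_s: 19.9
ee_pos: [0.6495, 0.0319, 0.2739]
eef_rot: [-1.571, -0.0, -2.206]
force: [0.3, -0.2, -2.7]
grip_width: 0.0598
```

```bash
python3 chk.py
```

```text
[-1.57105449e+00 -8.48651611e-05 -2.20596871e+00] [0.64947606 0.03191362 0.2739302 ] 0.059825609712052946 [ 0.25336279 -0.22093353 -2.69076007] to stack [-10.95   7.4  -23.61]
```

jog_arm:
  targets:
    - [5,[-1.2,0,-2.8],-0.1]
    - [5,[-2.8,0,-6],-0.25]
    - [5,[-4.4,0,-9.4],-0.4]
    - [5,[-6,0,-12.9],-0.55]
    - [5,[-7.6,0,-16.4],-0.7]
    - [5,[-9.3,0,-19.9],-0.85]
    - [5,[-10.5,0,-22.5],-0.97]
    - [5,[-10.9,0,-23.6],-0.97]
    - [5,[-10.9,0,-23.6],-0.97]
    - [5,[-10.9,0,-23.6],-0.97]

```text
time_s: 21.05
ee_pos: [0.5247, 0.2588, 0.2739]
eef_rot: [-1.572, -0.0, -1.239]
force: [-0.0, -0.9, -1.7]
grip_width: 0.06
```

```bash
python3 chk.py
```

```text
[-1.57165659e+00 -3.78726249e-04 -1.23872632e+00] [0.52466941 0.25881691 0.2738865 ] 0.06002469928921213 [-0.03251685 -0.88604826 -1.73533934] to stack [-0.13  7.39  0.02]
scene 357 0.2808 ((522.8629150390625, 257.2655944824219), (89.08824920654297, 62.841453552246094), 17.953649520874023)
side 169 0.2783 ((520.9220581054688, 251.66294860839844), (86.21967315673828, 59.82655334472656), 11.424103736877441)
wrist 16601 0.2779 ((522.8179321289062, 257.99786376953125), (91.52558898925781, 60.20041275024414), 19.18913459777832)
```

jog_arm:
  targets:
    - [5,[-0.14,0,0.2],0]
    - [5,[-0.14,3,0.2],0]
    - [5,[-0.14,5,0.2],0]
    - [5,[-0.14,7,0.2],0]
    - [5,[-0.14,8,0.2],0]
    - [5,[-0.14,8.6,0.2],0]
    - [5,[-0.14,9.1,0.2],0]
    - [5,[-0.14,9.6,0.2],0]
    - [5,[-0.14,9.6,0.2],0]

```text
time_s: 22.1
ee_pos: [0.5257, 0.2616, 0.1782]
eef_rot: [-1.571, -0.0, -1.236]
force: [0.7, 0.3, -3.1]
grip_width: 0.06
```

```bash
python3 chk.py
```

```text
[-1.57106112e+00 -2.66105822e-05 -1.23602721e+00] [0.52569326 0.26160715 0.17823191] 0.06000297586874161 [ 0.69668654  0.34761889 -3.14452995] to stack [ 0.1  -2.18 -0.17]
scene 266 0.1848 ((524.0558471679688, 260.0007019042969), (87.948486328125, 64.2837142944336), 20.248859405517578)
side 144 0.1815 ((522.219970703125, 257.4063720703125), (86.16236114501953, 63.6623420715332), 18.268310546875)
wrist 16587 0.1826 ((523.7184448242188, 261.2110595703125), (91.610595703125, 60.19366455078125), 19.50832748413086)
```

jog_arm:
  targets:
    - [5,[0.1,0.3,0.03],0]
    - [5,[0.1,0.7,0.03],0]
    - [5,[0.1,1.2,0.03],0]
    - [5,[0.1,1.7,0.03],0]
    - [5,[0.1,2.2,0.03],0]
    - [5,[0.1,2.7,0.03],0]
    - [5,[0.1,3.1,0.03],0]
    - [5,[0.1,3.5,0.03],0]
    - [5,[0.1,3.7,0.03],0]
    - [5,[0.1,3.7,0.03],0]

```text
time_s: 23.25
ee_pos: [0.5264, 0.2608, 0.1413]
eef_rot: [-1.571, -0.0, -1.236]
force: [-0.3, -1.3, 0.3]
grip_width: 0.06
```

jog_arm:
  targets:
    - [5,[0,0.1,0],0]
    - [5,[0,0.1,0],0]
    - [5,[0,0.1,0],0]

```text
time_s: 23.55
ee_pos: [0.5264, 0.2608, 0.1405]
eef_rot: [-1.571, -0.0, -1.236]
force: [1.4, 0.0, 0.5]
grip_width: 0.0599
```

Net vertical force is about zero, so the springs carry the box. I release and rise.

jog_arm:
  targets:
    - [8,[0,0,0],0]
    - [8,[0,0,0],0]
    - [8,[0,0,0],0]
    - [8,[0,0,0],0]
    - [8,[0,0,0],0]
    - [8,[0,0,0],0]
    - [8,[0,-1,0],0]
    - [8,[0,-3,0],0]
    - [9.4,[0,-7,0],0]
    - [9.4,[0,-11,0],0]

```text
time_s: 24.55
ee_pos: [0.526, 0.2607, 0.2523]
eef_rot: [-1.571, -0.0, -1.236]
force: [0.6, -0.6, -0.4]
grip_width: 0.0922
```

jog_arm:
  targets:
    - [9.4,[0,-2,0],0]
    - [9.4,[0,-2,0],0]
    - [9.4,[0,-2,0],0]
    - [9.4,[0,-2,0],0]
    - [9.4,[0,-2,0],0]

```text
time_s: 25.05
ee_pos: [0.5261, 0.2607, 0.2692]
eef_rot: [-1.573, -0.0, -1.236]
force: [-0.1, 0.1, -1.2]
grip_width: 0.0942
```

```bash
python3 st.py; python3 - <<'E'
from h import *
s=grab('wrist');P=cloud(s);im=s['img'].astype(int);hs=cv2.cvtColor(s['img'],cv2.COLOR_RGB2HSV)
q=P[(np.hypot(P[...,0]-.5244,P[...,1]-.26)<.056)&(im[...,0]-im[...,2]>45)&(P[...,2]>.125)&(P[...,2]<.147)]
c,sn=np.cos(np.radians(19.2)),np.sin(np.radians(19.2)); d=(q[:,:2]-[.5244,.2601])@np.array([[c,-sn],[sn,c]])*1e3
print(np.percentile(d,[1,50,99],axis=0).round(1), np.percentile(q[:,2],[2,50,98]))
a=s['img'][100:310,180:380]; s2=grab('scene')['img'][70:170,260:360]; s3=grab('side')['img'][130:230,190:290]
cv2.imwrite('pics/end.png',np.hstack([cv2.resize(x,(265,265)) for x in(a,s2,s3)])[:,:,::-1])
E
```

```text
[-1.57281849e+00 -1.15109236e-04 -1.23597337e+00] [0.52607974 0.26065286 0.26922235] 0.09418841431490306 [-0.08938523  0.12210074 -1.1650452 ] 25.05
7665 0.14723920709893445 ((523.1922607421875, 264.967529296875), (90.9345932006836, 69.10578918457031), 19.11885643005371) slope [-0.02324184 -0.00628172  0.14685563]
[[-43.9 -29. ]
 [  1.5  -0.9]
 [ 44.7  29.8]] [0.14554381 0.14663414 0.14698405]
```

View pics/end.png

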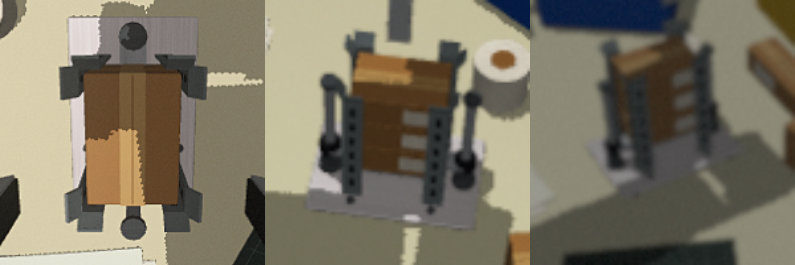

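The three boxes lie flat on each other between the posts. The top is centred within about 1 mm at 147 mm, within the expected 126–151 mm, and its tilt is about 0.02 rad. I hand in.

```bash
python3 -c "
from h import *
print(ctrl.hand_in())"
```

```text
the job is handed in; nothing more can be done
None
```

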